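# Set the hose crimper's size selector and start it

## Robot

A 6-joint arm with a two-finger parallel gripper is mounted at the origin on the work surface. World frame = base frame: x ahead of the robot, y to its left, z up, the work surface at z = 0. Lengths are in mm, angles in rad, forces in N, time in s.
With the tool pointing down it reaches from about 275 to 750 mm from the base axis. Payload 10.2 kg.
Tool frame: the origin (TCP) lies at the very end of the fingers, on their centre line; the grasp point (between the pads) lies 19 mm behind it; x points along the fingers, y is the direction in which the jaws open and shut, and the axes are right-handed (so a half turn about x gives the same grasp; the last joint's range is limited). The gripper opens to 85 mm and grips with 20 to 120 N. Pads are 22 mm wide; open, the fingers measure 114 mm over their backs; the gripper's body (76 mm by 85 mm) begins 54 mm behind the grasp point. The pads swing forward as they close: fully open they stand 13 mm farther back than shut.
Start: joints at [-1.558, 0.313, 1.498, -0, 1.331, -0.223], TCP at [122.637, -510.481, 231.294] pointing down, gripper open.
Joint ranges: [-2.94, 2.94], [-0.97, 2.17], [0.19, 2.56], [-1.23, 4.37], [0.02, 3.11], [-2.88, 2.88]. Speed limits (rad/s): [2.39, 2.39, 3.01, 3.14, 3.14, 3.14].

## Interface

Orientations are given as a unit quaternion [w, x, y, z].
In Python, from rig import ctrl, viewer, order gives the robot as it stands. The module is installed in compiled form; this text tells all that it offers.
- The arm moves only by the tool carry_out, never from a script. Its argument "deltas" is a list of rows, each a list of 7 numbers: the gripper command: -1 is fully open, 1 is shut, values between are in proportion, then the shift along the tool's x, y, z in mm, then the turn, a rotation vector about the tool's x, y, z in degrees. A call has exactly 5 rows; each row is the pose to reach, as a shift and turn from the pose commanded when the call began, along the tool's axes at that moment; what a row does not reach only later rows make up. A row lasts 1/8 s, in which the tool goes at most 62.5 mm and 10.7 degrees, less where a joint would pass 70% of its speed; a pose out of reach is approached as far as the arm can. A call with a gripper value outside its range is refused whole. The fingers move at their own pace and stop on an object; "newtons" is the grip in N (left out, the last holds). Time passes only in rows, so rows that repeat a pose let the fingers close, or fill a call up. It gives the time, the measured TCP pose, the force and the opening at its end, in the units of the state.
- ctrl.sense(): the state, without advancing time (a new reading comes with each control period).
- viewer.capture(name): name is "scene" or "top" or "wrist"; returns the picture (420x560x3 uint8, red, green, blue); there is no depth.
- viewer.calibration(name): a dict with "fx", "fy", "cx", "cy" (pixels), "xyz" and "attitude" of the camera in the world; the wrist camera has in their place "T_tool_cam" (4x4, takes a point from camera to tool coordinates, whose origin is the TCP and whose axes are the tool frame's). Camera axes: x right, y down, z forward; pixel columns grow to the right and rows downward; lengths in mm; the calibration is good to about 2 mm. A picture is of the moment at which its call begins: read the wrist's pose just before it. calibration takes no time and is no camera call.
- order.finish_job(): hands the job in, once; it reports no verdict.
The state is a dict: "time_s": time; "joints": joint angles; "dq": joint speeds; "tau": joint torques, N m; "eef_pos": TCP position; "ee_rot": TCP orientation; "force": force on the tool from outside, world axes, zero at the start; "wrist_torque": the same for the moment, N m; "grip_width": opening from 0.0 (shut) to 1.0 (fully open).
Only numpy, scipy, OpenCV 4.12 (cv2) and the standard library are available. Lean on these libraries where they do the work, as an engineer would, in place of code of your own. Each camera call takes 0.05 s, during which the arm holds its last target. There are 200 camera calls.

## Task

Set the hose crimper to size six: on its control console, push against one side of the selector's bar with a fingertip to turn it clockwise until its narrow pointed nose clicks in at the sixth dot, counting the smallest dot as the first. Only then press the round start button beside it fully down and let it spring back up. Never pinch the bar, do not press the mushroom-shaped emergency stop, and leave the loose fittings standing where they are.

Things in the scene. Friction and masses are not known exactly. Their poses are not given: they have to be found in the camera images.
- console: grey control box, fixed on the bench: 170 mm (its x) by 300 mm (its y), lid 94 mm above the bench. Origin at the centre of its underside; +x away from the operator, +y left. On its lid (x, y, mm): selector on a 100 mm square, 4 mm thick aluminium plate (0, -70); start button (-30, 55); emergency stop (35, 110); domed pilot lamp 30 wide, 14 high (55, -5)
- selector (a joint): selector angle, rad, growing clockwise seen from above: 0 at the smallest dot, a click every 30 degrees (0.5236), eight positions (0 to 3.665), stops just beyond the ends; sixth dot 2.618. Sprung clicks: the next takes up to about 0.11 N m (4 N at 28 mm); past half-way it snaps on by itself. At 0 the nose points 105 degrees left of the console's +x. Starts at one of dots 1 to 4
- selector_axis (a point): on the vertical turning axis, level with the top of the black bar (131 mm above the bench). Bar 72 mm long, 14 mm thick, narrow nose 36 mm from the axis, blunt tail 35 mm; white line from axis to nose. Its sides reach from 104 to 129.5 mm above the bench; under it a round grey boss, radius 24 mm, top at 104 mm
- selector_nose (a point): tip of the bar's nose (last 12 mm tapered), at the top of the bar, 36 mm from the axis. On the plate, 43.5 mm from the axis, lie eight flat black dots of 4, 5, 6 .. 11 mm diameter, clockwise from the left; the smallest is the first, the largest the eighth
- flank_left: left side of the bar (looking from axis to nose), an upright flat face from 34 mm behind the axis to 22 mm ahead of it; pushed near the nose, it turns the bar clockwise. Origin beside the axis, 5 mm left of the bar's centre line, at mid-height (117 mm above the bench); x towards the nose
- flank_right: right side of the bar, likewise; it is pushed at the tail end to turn the bar clockwise. Fingers that press both sides at once are pinching
- start (a joint): travel of the start button, m: 0 up, 0.006 fully down; springs back up; 5 N presses it fully down
- start_top (a point): centre of the top of the round black start button: 27 mm across, flat-topped, 112 mm above the bench when up, in a steel bezel of 36 mm that stands 8 mm over the lid (the pressed button still stands 4 mm over the bezel)
- estop (a joint): travel of the emergency stop, m: 0 up, 0.005 pressed
- estop_top (a point): top centre of the mushroom-shaped emergency stop, 40 mm across, 132 mm above the bench; not to be pressed
- ferrule: loose steel hose ferrule (tube) standing on the console's lid, 29 mm across and 36 mm high; origin at the centre of its underside
- bolt: loose steel hexagon bolt standing on its head on the bench, left of the console, 42 mm across and 80 mm high; origin at the centre of its underside
- nipple: loose steel hose nipple standing on its hexagon on the bench, right of the console, 37 mm across and 64 mm high; origin at the centre of its underside
- adaptor: loose brass adaptor standing on the bench in front of the console (robot's side), 47 mm across and 54 mm high; origin at the centre of its underside
There are look-alikes about, which are no part of the job. Leave any blue look-alike of the ferrule alone. Leave any red look-alike of the bolt alone.

How it is judged (in metres and radians):
On the way, in this order (a step that is already met when the one before it is completed fails the run):
1. the selector rests in its click at the sixth dot (value of joint selector between 2.498 and 2.738 rad and velocity of joint selector between -0.3 and 0.3 rad/s), for 0.2 s.
2. the start button is pressed down with the selector at the sixth dot (value of joint start above 0.0045 m and value of joint selector between 2.498 and 2.738 rad), for 0.05 s.
At the end, for the whole second after the job is handed in: The selector rests at the sixth dot (2.618 rad within 0.12 rad, about 7 degrees), the start button has been pressed at least 4.5 of its 6 mm while the selector stood there and is up again (within 1.5 mm), the emergency stop is up, and the fittings stand where they stood (within 15 mm, upright) (value of joint selector between 2.498 and 2.738 rad and value of joint each of start, estop below 0.0015 m and distance of each of ferrule, bolt, nipple, adaptor from where it was at the start of the episode below 0.015 m and angle between each of ferrule, bolt, nipple, adaptor's own z axis and vertical below 0.3 rad); the robot touches nothing.
It fails at once if the start button is pressed (over 3 mm) while the selector is not at the sixth dot (value of joint start above 0.003 m and (value of joint selector below 2.458 rad or value of joint selector above 2.778 rad)).
It fails at once if the bar is pinched: the fingers press both of its sides at once (over 1.5 N each) (contact force between the fingers and flank_left above 1.5 N and contact force between the fingers and flank_right above 1.5 N).
It fails at once if the emergency stop is pressed (over 1.5 mm) (value of joint estop above 0.0015 m).
It fails at once if a loose fitting is shifted or lifted by over 15 mm, or tipped by over 0.3 rad (distance of any of ferrule, bolt, nipple, adaptor from where it was at the start of the episode above 0.015 m or angle between any of ferrule, bolt, nipple, adaptor's own z axis and vertical above 0.3 rad).
It also fails if it takes over 64 s, if anything falls off the work surface, if the arm or the gripper's body presses on something with over 40 N, if the wrist force passes 120 N, or if a joint passes its speed limit or range.

## Working session

There is one attempt and no reset: what is moved stays moved. The work goes in short steps, Python scripts to look and compute and a tool call to move; the robot and the scene stay as the last step left them, time stands still between calls to the robot, and variables do not carry over. Pictures are saved under pics/ and viewed, about 8 in all and at most 12, crops included, and the job is handed in when it is done.

Besides the shell and the picture viewer there is one more tool, called after "Call:" by a JSON object that holds its "method" and its "body". carry_out: Moves the arm, as the interface text tells. Its arguments: {"type":"object","properties":{"deltas":{"type":"array"},"newtons":{"type":"number"}},"required":["deltas"]}

```bash
mkdir -p pics; cat > h.py <<'E'
import numpy as np, cv2
from scipy.spatial.transform import Rotation as R
from rig import ctrl, viewer, order
def rot(q): return R.from_quat([q[1],q[2],q[3],q[0]]).as_matrix()
def cam(name):
    c=viewer.calibration(name)
    if 'T_tool_cam' in c:
        s=ctrl.sense(); T=np.eye(4); T[:3,:3]=rot(s['ee_rot']); T[:3,3]=s['eef_pos']
        T=T@np.array(c['T_tool_cam']); return c,T[:3,:3],T[:3,3]
    a=np.array(c['attitude'],float)
    return c,(rot(a) if a.size==4 else a.reshape(3,3)),np.array(c['xyz'],float)
def ray(k,u,v,z):
    c,M,p=k; d=M@np.array([(u-c['cx'])/c['fx'],(v-c['cy'])/c['fy'],1]); return p+d*(z-p[2])/d[2]
def proj(k,P):
    c,M,p=k; q=M.T@(np.array(P,float)-p); return np.array([c['fx']*q[0]/q[2]+c['cx'],c['fy']*q[1]/q[2]+c['cy']])
def snap(name,f):
    k=cam(name); im=viewer.capture(name)[:,:,::-1].copy(); cv2.imwrite('pics/'+f,im); return k,im
E
python3 - <<'E'
from h import *
k,a=snap('top','top.png'); k2,b=snap('scene','scene.png')
print(viewer.calibration('top'),viewer.calibration('scene'),ctrl.sense())
E
```

```text
{'fx': 410.0230329342487, 'fy': 410.0230329342487, 'cx': 280.63384930427077, 'cy': 192.8742156218963, 'xyz': array([ 499.2347491 ,   87.08472711, 1027.11775738]), 'attitude': array([-0.03156944,  0.71276088, -0.70011692,  0.02848846])} {'fx': 480.08740882488684, 'fy': 480.08740882488684, 'cx': 286.08686413209307, 'cy': 214.5224845743511, 'xyz': array([1.31887305e+03, 1.11115573e-01, 7.40954681e+02]), 'attitude': array([-0.3158621 ,  0.67886904,  0.60518499, -0.27040541])} {'time_s': 0.1, 'joints': array([-1.55840003e+00,  3.13401626e-01,  1.49834291e+00, -1.65795949e-05,
        1.33098662e+00, -2.23371693e-01]), 'dq': array([-0.00037282,  0.00022091, -0.00235912, -0.0004464 , -0.00126685,
        0.00067025]), 'tau': array([ 2.92119737e-03, -4.12901652e+01, -2.60136938e+01, -1.68012043e-04,
        3.08144015e-03,  1.11879444e-05]), 'eef_pos': array([ 122.63036515, -510.25044669,  230.79527192]), 'ee_rot': array([ 0.08276413,  0.70223571,  0.0835659 , -0.70216227]), 'force': array([-0.07350881,  0.67866245,  0.55362059]), 'wrist_torque': array([-0.02594081,  0.02451178, -0.01512819]), 'grip_width': 1.0043529586875988}
```

View pics/top.png

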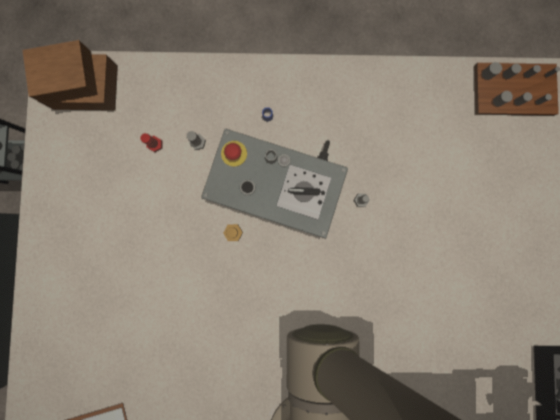

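View pics/scene.png

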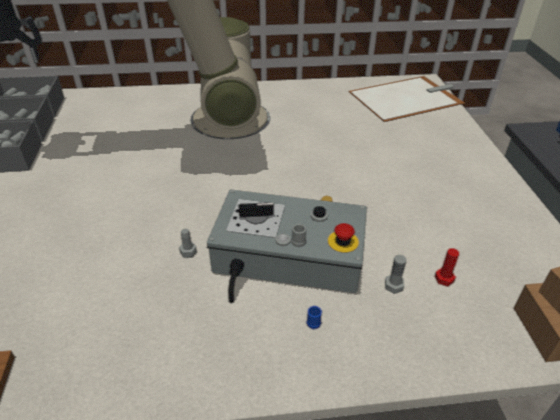

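The top view shows the console with the e-stop (233,152), ferrule (271,157), lamp (284,160), start button (247,187) and selector plate (305,190). The steel bolt is at (196,140), with its red look-alike at (152,143). The blue ferrule look-alike is at (267,114). The nipple is at (362,200) and the adaptor at (233,232). I'll enlarge the console next.

```bash
python3 - <<'E'
from h import *
a=cv2.imread('pics/top.png')[115:250,190:370]
cv2.imwrite('pics/crop1.png',cv2.resize(a,None,fx=4.4,fy=4.4,interpolation=cv2.INTER_CUBIC))
E
```

```text
(no output)
```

View pics/crop1.png

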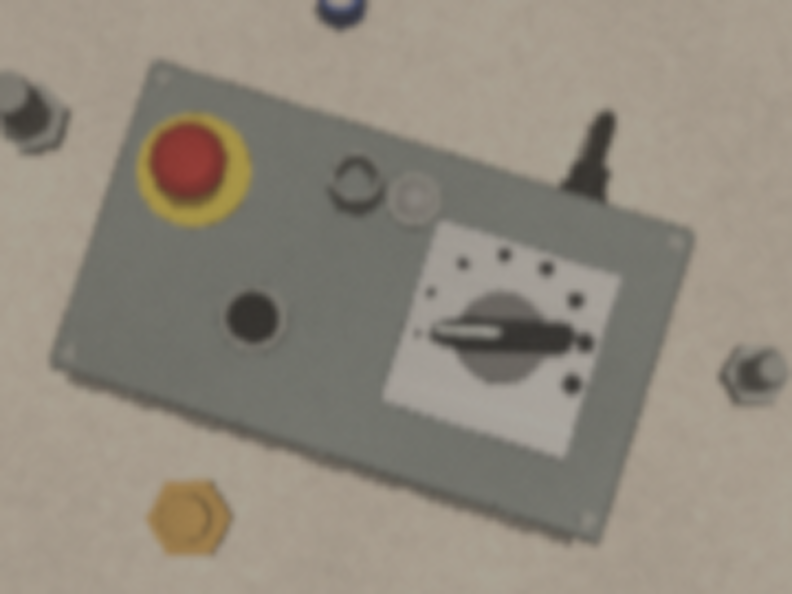

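```bash
python3 - <<'E'
from h import *
k=cam('top')
P=lambda u,v,z: ray(k,190+u/4.4,115+v/4.4,z)[:2]
# console points: known local (x,y), px, z
obs=[((85,150),(153,60),94),((85,-150),(694,234),94),((-85,-150),(600,545),94),((-85,150),(52,362),94),
((-30,55),(254,317),112),((35,110),(188,160),128)]
L=np.array([o[0] for o in obs],float); W=np.array([P(*o[1],o[2]) for o in obs])
Lm,Wm=L.mean(0),W.mean(0); A=L-Lm;B=W-Wm
th=np.arctan2((A[:,0]*B[:,1]-A[:,1]*B[:,0]).sum(),(A*B).sum()); Rm=np.array([[np.cos(th),-np.sin(th)],[np.sin(th),np.cos(th)]])
t=Wm-Rm@Lm; print('yaw',np.degrees(th),'org',t); print('res',(W-(L@Rm.T+t)).round(1))
for n,l in dict(axis=(0,-70),start=(-30,55),estop=(35,110),lamp=(55,-5)).items(): print(n,(Rm@l+t).round(1))
print('axis px', (proj(k,[*(Rm@(0,-70)+t),131])-[190,115])*4.4)
print('nose dir deg', np.degrees(np.arctan2(*(P(432,331,131)-P(570,340,131))[::-1])), 'dot1 expected',np.degrees(th)+105)
for n,u,v,z in [('ferrule top',356,180,130),('bolt base',38,125,5),('nipple base',748,375,5),('adaptor',190,517,30),('blue',342,8,20)]: print(n,P(u,v,z).round())
print(rot(ctrl.sense()['ee_rot']).round(3)); print(viewer.calibration('wrist'))
E
```

```text
yaw -17.025304057676752 org [601.28062158 105.06713541]
res [[-0.8  0.3]
 [-0.4  2.2]
 [ 0.   0.1]
 [ 1.5 -1.7]
 [ 0.2 -0.6]
 [-0.6 -0.3]]
axis [580.8  38.1]
start [588.7 166.4]
estop [667. 200.]
lamp [652.4  84.2]
axis px [506.35567607 334.01615694]
nose dir deg 87.2678764618782 dot1 expected 87.97469594232325
ferrule top [657. 115.]
bolt base [708. 302.]
nipple base [ 571. -106.]
adaptor [486. 205.]
blue [776. 128.]
[[-0.     0.234 -0.972]
 [ 0.001 -0.972 -0.234]
 [-1.    -0.001 -0.   ]]
{'fx': 314.8216673664692, 'fy': 314.8216673664692, 'cx': 276.3544442782647, 'cy': 206.41396546603764, 'T_tool_cam': array([[-4.91481749e-04, -2.81572290e-01,  9.59539892e-01,
        -1.41718538e+02],
       [ 9.99999824e-01,  1.80202883e-04,  5.65085209e-04,
        -9.26070445e-01],
       [-3.32024191e-04,  9.59540001e-01,  2.81572151e-01,
        -7.28836576e+01],
       [ 0.00000000e+00,  0.00000000e+00,  0.00000000e+00,
         1.00000000e+00]])}
```

```bash
cat >> h.py <<'E'
def pose():
    s=ctrl.sense(); M=rot(s['ee_rot']); return np.array(s['eef_pos']),np.degrees(np.arctan2(M[1,1],M[0,1]))
def plan(p,psi,wps):
    """wps: list of (xyz, psi) rows; chunks of 5; pure vertical tool"""
    p=np.array(p,float)
    for i in range(0,len(wps),5):
        c,s=np.cos(np.radians(psi)),np.sin(np.radians(psi)); X=np.array([[0,0,-1],[c,s,0],[s,-c,0]])
        rows=[[1,*(X@(np.array(q)-p)).round(1),round(psi-a,1),0,0] for q,a in wps[i:i+5]]
        print([[float(x) for x in r] for r in rows])
        p=p+X.T@np.array(rows[-1][1:4]); psi=psi-rows[-1][4]
    print('end',p.round(1),round(psi,1))
def lin(p,psi,q,a,n): return [(np.array(p)+(np.array(q)-p)*i/n, psi+(a-psi)*i/n) for i in range(1,n+1)]
E
python3 - <<'E'
from h import *
p,a=pose(); print(p,a); p=np.array([122.6,-510.5,231.3])
plan(p,a,lin(p,a,[552,71,231],88,20))
E
```

```text
[ 122.63036515 -510.25044669  230.79527192] -76.49125545487874
[[1.0, 0.0, -23.3, -27.7, -8.2, 0.0, 0.0], [1.0, 0.0, -46.5, -55.3, -16.4, 0.0, 0.0], [1.0, 0.0, -69.8, -83.0, -24.7, 0.0, 0.0], [1.0, 0.1, -93.0, -110.7, -32.9, 0.0, 0.0], [1.0, 0.1, -116.3, -138.3, -41.1, 0.0, 0.0]]
[[1.0, -0.0, 0.7, -36.2, -8.2, 0.0, 0.0], [1.0, 0.0, 1.4, -72.3, -16.5, 0.0, 0.0], [1.0, 0.0, 2.0, -108.4, -24.7, 0.0, 0.0], [1.0, 0.0, 2.7, -144.6, -32.9, 0.0, 0.0], [1.0, 0.1, 3.4, -180.7, -41.1, 0.0, 0.0]]
[[1.0, -0.0, 24.2, -26.8, -8.3, 0.0, 0.0], [1.0, -0.0, 48.5, -53.6, -16.5, 0.0, 0.0], [1.0, -0.0, 72.7, -80.4, -24.7, 0.0, 0.0], [1.0, 0.0, 97.0, -107.2, -32.9, 0.0, 0.0], [1.0, 0.0, 121.2, -134.0, -41.2, 0.0, 0.0]]
[[1.0, 0.0, 35.9, -4.2, -8.2, 0.0, 0.0], [1.0, 0.1, 71.8, -8.3, -16.4, 0.0, 0.0], [1.0, 0.1, 107.7, -12.5, -24.6, 0.0, 0.0], [1.0, 0.1, 143.6, -16.7, -32.9, 0.0, 0.0], [1.0, 0.1, 179.5, -20.9, -41.1, 0.0, 0.0]]
end [552.  71. 231.] 88.0
```

Call:
{"method": "carry_out", "body": {"deltas": [[1, 0, -23.3, -27.7, -8.2, 0, 0], [1, 0, -46.5, -55.3, -16.4, 0, 0], [1, 0, -69.8, -83, -24.7, 0, 0], [1, 0, -93, -110.7, -32.9, 0, 0], [1, 0, -116.3, -138.3, -41.1, 0, 0]], "newtons": 20}}

```text
time_s: 0.72
eef_pos: [230.5, -364.0, 231.1]
ee_rot: [0.326, 0.628, 0.326, -0.628]
force: [-0.3, -0.7, -0.5]
grip_width: -0.002
```

Call:
{"method": "carry_out", "body": {"deltas": [[1, 0, 0.7, -36.2, -8.2, 0, 0], [1, 0, 1.4, -72.3, -16.5, 0, 0], [1, 0, 2, -108.4, -24.7, 0, 0], [1, 0, 2.7, -144.6, -32.9, 0, 0], [1, 0, 3.4, -180.7, -41.1, 0, 0]]}}

```text
time_s: 1.35
eef_pos: [337.8, -218.6, 231.2]
ee_rot: [0.525, 0.473, 0.525, -0.473]
force: [0.6, -0.8, 0.2]
grip_width: 0.0
```

Call:
{"method": "carry_out", "body": {"deltas": [[1, 0, 24.2, -26.8, -8.3, 0, 0], [1, 0, 48.5, -53.6, -16.5, 0, 0], [1, 0, 72.7, -80.4, -24.7, 0, 0], [1, 0, 97, -107.2, -32.9, 0, 0], [1, 0, 121.2, -134, -41.2, 0, 0]]}}

```text
time_s: 1.98
eef_pos: [445.1, -73.2, 231.1]
ee_rot: [0.658, 0.258, 0.659, -0.258]
force: [-0.1, -1.0, -0.3]
grip_width: 0.0
```

Call:
{"method": "carry_out", "body": {"deltas": [[1, 0, 35.9, -4.2, -8.2, 0, 0], [1, 0, 71.8, -8.3, -16.4, 0, 0], [1, 0, 107.7, -12.5, -24.6, 0, 0], [1, 0, 143.6, -16.7, -32.9, 0, 0], [1, 0, 179.5, -20.9, -41.1, 0, 0]]}}

```text
time_s: 2.6
eef_pos: [552.5, 72.1, 230.9]
ee_rot: [0.707, 0.011, 0.707, -0.011]
force: [0.2, -1.3, 0.5]
grip_width: -0.001
```

```bash
python3 - <<'E'
from h import *
print(pose(),ctrl.sense()['joints'],ctrl.sense()['grip_width'])
k,a=snap('wrist','w1.png')
for P in [(580.8,38.1,131),(581.8,74.1,131),(588.7,166.4,112)]: print(proj(k,P))
cv2.imwrite('pics/w1b.png',cv2.resize(a,None,fx=1.42,fy=1.42,interpolation=cv2.INTER_CUBIC))
E
```

```text
(array([552.45954549,  72.08963557, 230.94108403]), np.float64(88.28524112056891)) [-8.05290818e-02  3.84659177e-01  1.39845241e+00 -1.20013735e-05
  1.35918724e+00 -1.62139470e+00] -0.0008907928259090265
[234.87433009 240.07895514]
[278.45078582 240.00890793]
[382.44374087 236.13985025]
```

View pics/w1b.png

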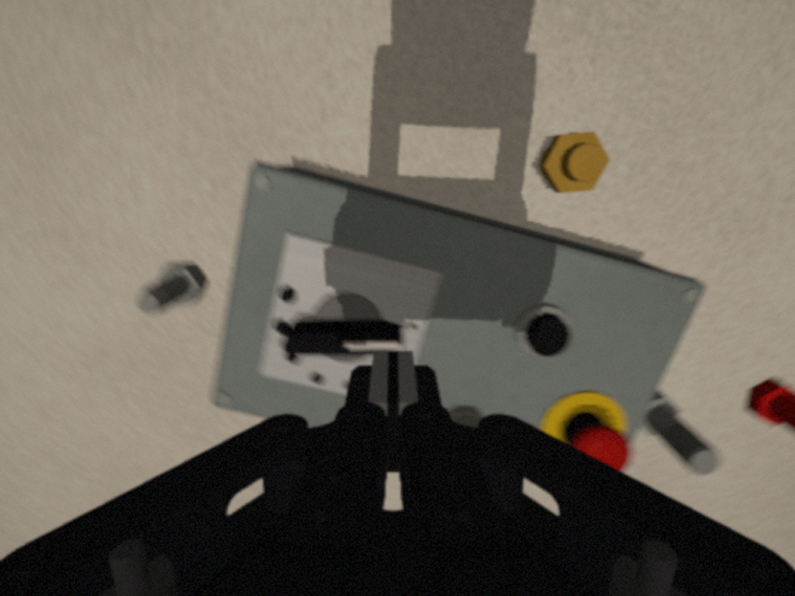

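```bash
python3 - <<'E'
from h import *
a=cv2.imread('pics/w1.png'); k=cam('wrist')
b=a[150:310,165:425]; b=cv2.convertScaleAbs(b,alpha=1.6,beta=25)
cv2.imwrite('pics/c2.png',cv2.resize(b,None,fx=3,fy=3,interpolation=cv2.INTER_CUBIC))
E
```

```text
(no output)
```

View pics/c2.png

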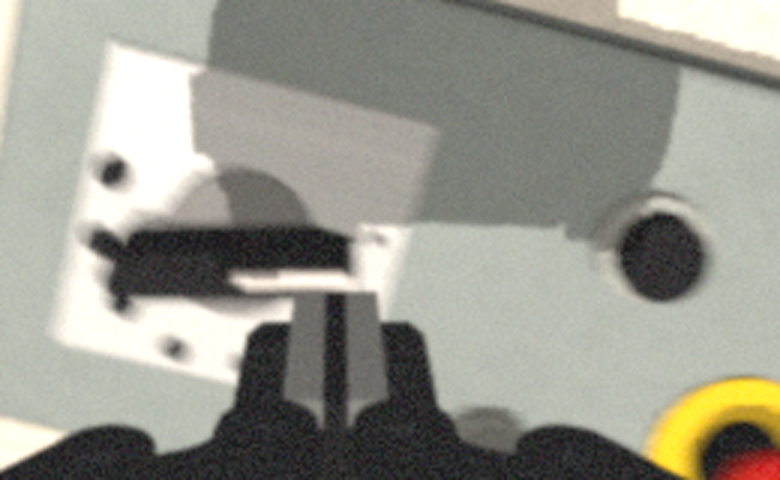

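```bash
python3 - <<'E'
from h import *
k=cam('wrist'); th=np.radians(-17.03); Rm=np.array([[np.cos(th),-np.sin(th)],[np.sin(th),np.cos(th)]]); t=np.array([601.3,105.1])
f=lambda u,v,z:(Rm.T@(ray(k,165+u/3,150+v/3,z)[:2]-t)).round(1)
for n,u,v,z in [('pl -50,-120',110,42,98),('pl -50,-20',440,128,98),('pl 50,-120',52,340,98),('dot8',113,171,98),('dot1',376,238,98),('start -30 55',661,257,112),('tail top',118,280,131),('line start',232,282,131),('nose top',365,285,131),('tail bot',130,230,104)]: print(n,f(u,v,z))
for i in range(8):
  g=np.radians(105-30*i); print('dot',i+1,np.round([43.5*np.cos(g),-70+43.5*np.sin(g)],1))
kt=cam('top')
g=lambda u,v,z:(Rm.T@(ray(kt,190+u/4.4,115+v/4.4,z)[:2]-t)).round(1)
for n,u,v,z in [('dot1',418,333,98),('dot4',505,255,98),('dot8',571,384,98),('boss c',500,337,104),('nose',431,331,131),('tail',573,340,131),('pl',440,220,98),('pl',622,273,98),('pl',565,460,98),('pl',383,401,98)]: print(n,g(u,v,z))
E
```

```text
pl -50,-120 [ -46.6 -112.1]
pl -50,-20 [-48.2 -11.8]
pl 50,-120 [  52.1 -110.1]
dot8 [  -8.4 -103.1]
dot1 [ -9.3 -20.3]
start -30 55 [-31.4  60.5]
tail top [ 10.3 -90.2]
line start [  2.4 -59.8]
nose top [ -6.8 -24.2]
tail bot [  6.3 -93.4]
dot 1 [-11.3 -28. ]
dot 2 [ 11.3 -28. ]
dot 3 [ 30.8 -39.2]
dot 4 [ 42.  -58.7]
dot 5 [ 42.  -81.3]
dot 6 [  30.8 -100.8]
dot 7 [  11.3 -112. ]
dot 8 [ -11.3 -112. ]
dot1 [-10.3 -27.3]
dot4 [ 42.4 -57.6]
dot8 [ -10.9 -110.5]
boss c [  0.3 -68.1]
nose [-10.2 -33.8]
tail [   7.4 -102.5]
pl [ 49.4 -19.9]
pl [  52.2 -118.2]
pl [ -49.2 -119.4]
pl [-49.3 -21. ]
```

```bash
python3 - <<'E'
from h import *
s=ctrl.sense(); print(s['time_s'],pose(),s['dq'].round(3),s['force'])
k=cam('wrist'); print(ray(k,165+376/3,150+238/3,98), proj(k,[582.3,81.6,98]),k[1],k[2])
E
```

```text
2.65 (array([553.86093033,  74.86578338, 230.62808676]), np.float64(88.73632868578345)) [-0.052 -0.039  0.062 -0.008 -0.031  0.121] [-1.00860786  2.6010949   0.04119477]
[586.42647487  88.46264949  98.        ] [282.87416552 225.30275121] [[ 0.0217211   0.95880085  0.28324747]
 [ 0.99976335 -0.02117099 -0.00500337]
 [ 0.00119939  0.28328912 -0.9590338 ]] [482.92424315  77.39728229 372.34536729]
```

The last wrist picture was taken while the arm was still settling, so its measurements drifted by a few mm. I'll hold still and repeat it once.

Call:
{"method": "carry_out", "body": {"deltas": [[1, 0, 0, 0, 0, 0, 0], [1, 0, 0, 0, 0, 0, 0], [1, 0, 0, 0, 0, 0, 0], [1, 0, 0, 0, 0, 0, 0], [1, 0, 0, 0, 0, 0, 0]]}}

```text
time_s: 3.28
eef_pos: [551.9, 70.8, 231.4]
ee_rot: [0.707, 0.012, 0.707, -0.012]
force: [-0.3, -0.4, -0.3]
grip_width: 0.004
```

```bash
python3 - <<'E'
from h import *
s=ctrl.sense(); print(pose(),s['dq'].round(3),s['force'])
k,a=snap('wrist','w2.png'); print(pose()); np.save('k2.npy',np.hstack([k[1],k[2][:,None]]))
b=a[150:310,165:425]; b=cv2.convertScaleAbs(b,alpha=1.6,beta=25)
cv2.imwrite('pics/c3.png',cv2.resize(b,None,fx=3,fy=3,interpolation=cv2.INTER_CUBIC))
E
```

```text
(array([551.93150776,  70.77089226, 231.40162771]), np.float64(87.9804033133839)) [ 0.003  0.003 -0.002  0.001  0.001 -0.001] [-0.25918658 -0.42428169 -0.26261356]
(array([551.9371534 ,  70.85632124, 231.36028252]), np.float64(87.9882247327093))
```

View pics/c3.png

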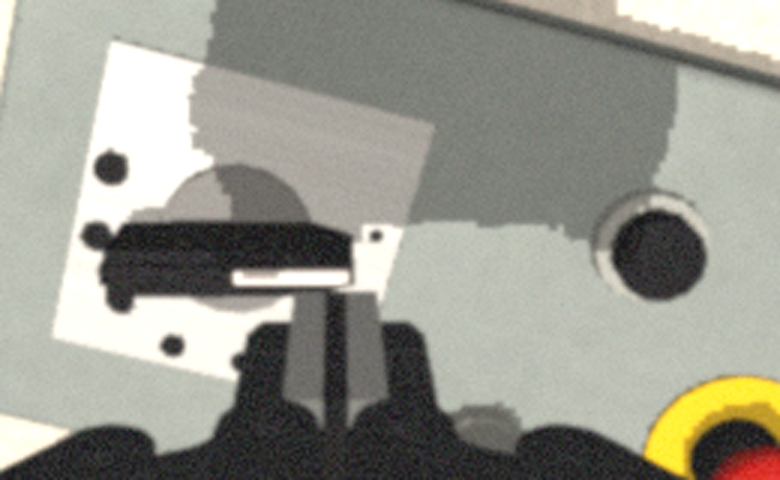

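```bash
python3 - <<'E'
from h import *
m=np.load('k2.npy'); k=(viewer.calibration('wrist'),m[:,:3],m[:,3])
w=lambda u,v,z:ray(k,165+u/3,150+v/3,z)[:2]
obs=[((-50,-120),(112,41),98),((-50,-20),(434,124),98),((50,-120),(53,338),98),((-11.3,-112),(111,168),98),((-11.3,-28),(376,236),98),((-30,55),(660,255),112),((42,-81.3),(172,345),98)]
L=np.array([o[0] for o in obs],float); W=np.array([w(*o[1],o[2]) for o in obs])
A=L-L.mean(0);B=W-W.mean(0)
th=np.arctan2((A[:,0]*B[:,1]-A[:,1]*B[:,0]).sum(),(A*B).sum()); Rm=np.array([[np.cos(th),-np.sin(th)],[np.sin(th),np.cos(th)]]); t=W.mean(0)-Rm@L.mean(0)
print(np.degrees(th),t,(W-(L@Rm.T+t)).round(1).tolist())
print('axis',Rm@(0,-70)+t,'start',Rm@(-30,55)+t)
print('nose',w(353,280,131),'line start',w(232,280,131),'tail',w(102,273,131))
d=w(353,287,131)-w(102,293,131); print(np.degrees(np.arctan2(d[1],d[0])))
print('tip tool xy px', (proj(k,[552,71,231.3])-[165,150])*3)
E
```

```text
-16.487127095960496 [602.2585147  107.63726916] [[0.7, 1.3], [0.5, -0.7], [-0.6, 1.1], [-0.1, 0.4], [0.8, -0.2], [-1.1, -1.6], [-0.1, -0.3]]
axis [582.39252064  40.51542264] start [589.10100438 168.88986031]
nose [584.65257146  76.0200501 ] line start [583.48699549  42.53432878] tail [580.15182302   6.77326878]
89.48927023268058
tip tool xy px [328.36338358 338.39355401]
```

```bash
cat >> h.py <<'E'
AX=np.array([581.7,39.3])
def fp(b,off,a=28,z=112):
    g=np.radians(88-b); n=np.array([np.cos(g),np.sin(g)]); l=np.array([-n[1],n[0]])
    return np.array([*(AX+a*n+off*l),z]),88-b
E
python3 - <<'E'
from h import *
p=np.array([552,71,231.]); w=lin(p,88,fp(0,30)[0],88,5)
w+= [fp(0,26),fp(0,22),fp(0,18)]+[fp(b,18) for b in range(6,24,6)][:2]
w+= [fp(b,18) for b in range(18,79,6)][:10]
plan(p,88,w)
E
```

```text
[[1.0, 23.8, -0.5, 0.2, 0.0, 0.0, 0.0], [1.0, 47.6, -1.1, 0.3, 0.0, 0.0, 0.0], [1.0, 71.4, -1.6, 0.5, 0.0, 0.0, 0.0], [1.0, 95.2, -2.1, 0.6, 0.0, 0.0, 0.0], [1.0, 119.0, -2.6, 0.8, 0.0, 0.0, 0.0]]
[[1.0, 0.0, -0.0, 4.0, 0.0, 0.0, 0.0], [1.0, 0.0, -0.0, 8.0, 0.0, 0.0, 0.0], [1.0, 0.0, -0.0, 12.0, 0.0, 0.0, 0.0], [1.0, 0.0, 1.7, 15.0, 6.0, 0.0, 0.0], [1.0, 0.0, 3.1, 18.2, 12.0, 0.0, 0.0]]
[[1.0, 0.0, 1.7, 3.0, 6.0, 0.0, 0.0], [1.0, 0.0, 3.1, 6.2, 12.0, 0.0, 0.0], [1.0, 0.0, 4.2, 9.5, 18.0, 0.0, 0.0], [1.0, 0.0, 4.9, 13.0, 24.0, 0.0, 0.0], [1.0, 0.0, 5.2, 16.4, 30.0, 0.0, 0.0]]
[[1.0, 0.0, 1.8, 3.0, 6.0, 0.0, 0.0], [1.0, 0.0, 3.2, 6.2, 12.0, 0.0, 0.0], [1.0, 0.0, 4.2, 9.5, 18.0, 0.0, 0.0], [1.0, 0.0, 4.9, 12.9, 24.0, 0.0, 0.0], [1.0, 0.0, 5.3, 16.4, 30.0, 0.0, 0.0]]
end [603.7  64.3 112. ] 16.0
```

Call:
{"method": "carry_out", "body": {"deltas": [[1, 23.8, -0.5, 0.2, 0, 0, 0], [1, 47.6, -1.1, 0.3, 0, 0, 0], [1, 71.4, -1.6, 0.5, 0, 0, 0], [1, 95.2, -2.1, 0.6, 0, 0, 0], [1, 119, -2.6, 0.8, 0, 0, 0]]}}

```text
time_s: 3.95
eef_pos: [552.7, 68.3, 111.6]
ee_rot: [0.707, 0.012, 0.707, -0.012]
force: [0.6, 0.1, -0.2]
grip_width: 0.001
```

Call:
{"method": "carry_out", "body": {"deltas": [[1, 0, 0, 4, 0, 0, 0], [1, 0, 0, 8, 0, 0, 0], [1, 0, 0, 12, 0, 0, 0], [1, 0, 1.7, 15, 6, 0, 0], [1, 0, 3.1, 18.2, 12, 0, 0]]}}

```text
time_s: 4.58
eef_pos: [571.0, 70.9, 113.2]
ee_rot: [0.702, 0.087, 0.702, -0.087]
force: [-3.2, 0.2, 2.0]
grip_width: 0.002
```

Call:
{"method": "carry_out", "body": {"deltas": [[1, 0, 1.7, 3, 6, 0, 0], [1, 0, 3.1, 6.2, 12, 0, 0], [1, 0, 4.2, 9.5, 18, 0, 0], [1, 0, 4.9, 13, 24, 0, 0], [1, 0, 5.2, 16.4, 30, 0, 0]]}}

```text
time_s: 5.2
eef_pos: [587.9, 72.4, 112.9]
ee_rot: [0.655, 0.266, 0.656, -0.266]
force: [-3.1, 2.0, 1.4]
grip_width: -0.003
```

```bash
python3 - <<'E'
from h import *
s=ctrl.sense(); print(pose(),fp(42,18),s['force'])
k,a=snap('wrist','w3.png'); k2,c=snap('top','t3.png')
b=np.hstack([cv2.resize(a[110:330,130:420],(580,440)),cv2.resize(c[150:230,270:345],(0,0),fx=2.9,fy=5.5)])
cv2.imwrite('pics/c4.png',cv2.convertScaleAbs(b,alpha=1.5,beta=20))
E
```

```text
(array([587.94434753,  72.43456735, 112.90773007]), np.float64(45.82329302323089)) (array([588.20231797,  71.94536508, 112.        ]), 46) [-3.09839157  1.95819335  1.38657508]
```

View pics/c4.png

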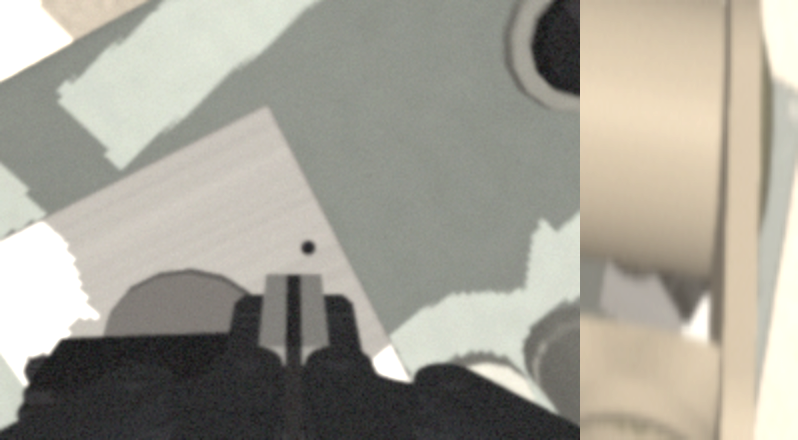

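The bar lies against the fingertip and turns with it; dot 1 is now clear at (308,247). The wrist force is about 3.6 N, as expected, so I'll continue the arc.

Call:
{"method": "carry_out", "body": {"deltas": [[1, 0, 1.8, 3, 6, 0, 0], [1, 0, 3.2, 6.2, 12, 0, 0], [1, 0, 4.2, 9.5, 18, 0, 0], [1, 0, 4.9, 12.9, 24, 0, 0], [1, 0, 5.3, 16.4, 30, 0, 0]]}}

```text
time_s: 5.92
eef_pos: [603.5, 65.1, 112.7]
ee_rot: [0.564, 0.426, 0.565, -0.425]
force: [-3.1, 3.1, 1.1]
grip_width: -0.001
```

Call:
{"method": "carry_out", "body": {"deltas": [[1, 0, 1.8, 3, 6, 0, 0], [1, 0, 3.2, 6.2, 12, 0, 0], [1, 0, 4.2, 9.5, 18, 0, 0], [1, 0, 4.9, 12.9, 24, 0, 0], [1, 0, 5.3, 16.4, 30, 0, 0]]}}

```text
time_s: 6.55
eef_pos: [613.5, 51.0, 112.8]
ee_rot: [0.435, 0.558, 0.435, -0.557]
force: [-1.2, 4.2, -0.1]
grip_width: -0.004
```

```bash
python3 - <<'E'
from h import *
s=ctrl.sense(); print(s['time_s'],pose(),fp(102,18),s['force'],s['joints'])
E
```

```text
6.55 (array([613.49350376,  50.95295167, 112.7581584 ]), np.float64(-14.02977547721139)) (array([613.22287446,  49.99151   , 112.        ]), -14) [-1.18125245  4.2286107  -0.1499705 ] [-0.107922    0.61631398  1.35640943  0.00186263  1.16819695  0.13621416]
```

Call:
{"method": "carry_out", "body": {"deltas": [[1, 0, 1.8, 3, 6, 0, 0], [1, 0, 3.2, 6.2, 12, 0, 0], [1, 0, 4.2, 9.5, 18, 0, 0], [1, 0, 4.9, 12.9, 24, 0, 0], [1, 0, 5.3, 16.4, 30, 0, 0]]}}

```text
time_s: 7.18
eef_pos: [615.2, 33.6, 112.9]
ee_rot: [0.276, 0.652, 0.276, -0.65]
force: [1.7, 4.1, -0.5]
grip_width: -0.001
```

Call:
{"method": "carry_out", "body": {"deltas": [[1, 0, 0.9, 1.5, 3, 0, 0], [1, 0, 1.7, 3, 6, 0, 0], [1, 0, 2.3, 4.1, 8, 0, 0], [1, 0, 2.7, 5.1, 10, 0, 0], [1, 0, 2.7, 5.1, 10, 0, 0]]}}

```text
time_s: 7.8
eef_pos: [612.8, 27.2, 112.4]
ee_rot: [-0.219, -0.672, -0.219, 0.672]
force: [0.0, -0.5, -0.5]
grip_width: 0.002
```

```bash
python3 - <<'E'
from h import *
s=ctrl.sense(); print(pose(),fp(142,18),s['force'])
k,a=snap('wrist','w4.png')
cv2.imwrite('pics/c5.png',cv2.convertScaleAbs(cv2.resize(a,(790,592)),alpha=1.5,beta=20))
E
```

```text
(array([612.80904195,  27.15538787, 112.35465695]), np.float64(-53.97445406335797)) (array([612.72029296,  27.2276587 , 112.        ]), -54) [ 0.01107343 -0.54799881 -0.54506609]
```

View pics/c5.png

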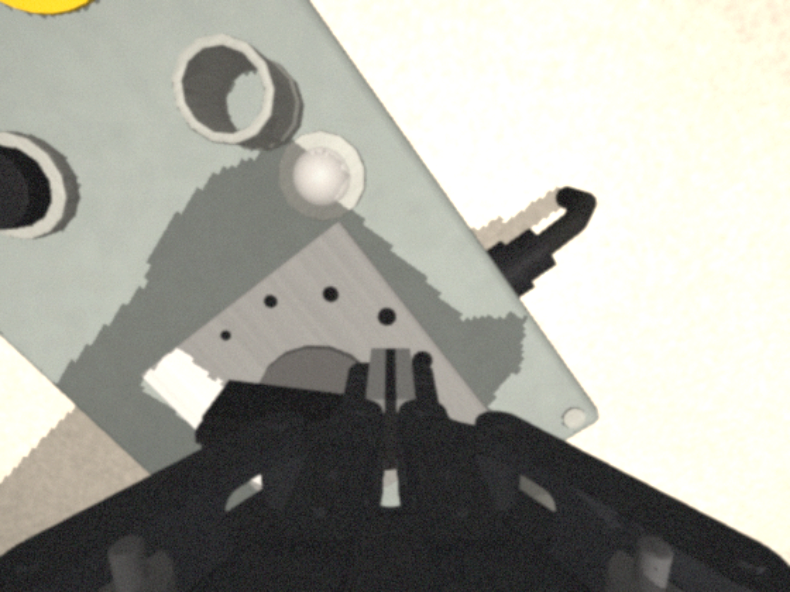

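```bash
python3 - <<'E'
from h import *
p,a=fp(142,18); q=p+np.array([.81,.59,0])*10; u=q+[0,0,58]; S=np.array([589,167.2,170.]); pr=lambda z:np.array([589,167.2,z])
w=[((p+q)/2,a),(q,a)]+lin(q,a,u,a,3)+lin(u,a,S,-74,5)+[(S,-74),(S,-74),(pr(150),-74),(pr(130),-74),(pr(118),-74)]
w+=[(pr(z),-74) for z in (114,111,108,105.5,104)]+[(pr(z),-74) for z in (104,112,125,145,170)]
plan(p,a,w)
E
```

```text
[[1.0, 0.0, -0.0, -5.0, 0.0, 0.0, 0.0], [1.0, 0.0, -0.0, -10.0, 0.0, 0.0, 0.0], [1.0, -19.3, -0.0, -10.0, 0.0, 0.0, 0.0], [1.0, -38.7, -0.0, -10.0, 0.0, 0.0, 0.0], [1.0, -58.0, -0.0, -10.0, 0.0, 0.0, 0.0]]
[[1.0, 0.0, -25.4, -10.6, 4.0, 0.0, 0.0], [1.0, 0.0, -50.9, -21.2, 8.0, 0.0, 0.0], [1.0, 0.0, -76.3, -31.9, 12.0, 0.0, 0.0], [1.0, 0.0, -101.7, -42.5, 16.0, 0.0, 0.0], [1.0, 0.0, -127.2, -53.1, 20.0, 0.0, 0.0]]
[[1.0, 0.0, 0.0, 0.0, 0.0, 0.0, 0.0], [1.0, 0.0, 0.0, 0.0, 0.0, 0.0, 0.0], [1.0, 20.0, 0.0, 0.0, 0.0, 0.0, 0.0], [1.0, 40.0, 0.0, 0.0, 0.0, 0.0, 0.0], [1.0, 52.0, 0.0, 0.0, 0.0, 0.0, 0.0]]
[[1.0, 4.0, 0.0, 0.0, 0.0, 0.0, 0.0], [1.0, 7.0, 0.0, 0.0, 0.0, 0.0, 0.0], [1.0, 10.0, 0.0, 0.0, 0.0, 0.0, 0.0], [1.0, 12.5, 0.0, 0.0, 0.0, 0.0, 0.0], [1.0, 14.0, 0.0, 0.0, 0.0, 0.0, 0.0]]
[[1.0, 0.0, 0.0, 0.0, 0.0, 0.0, 0.0], [1.0, -8.0, 0.0, 0.0, 0.0, 0.0, 0.0], [1.0, -21.0, 0.0, 0.0, 0.0, 0.0, 0.0], [1.0, -41.0, 0.0, 0.0, 0.0, 0.0, 0.0], [1.0, -66.0, 0.0, 0.0, 0.0, 0.0, 0.0]]
end [589.  167.2 170. ] -74.0
```

Call:
{"method": "carry_out", "body": {"deltas": [[1, 0, 0, -5, 0, 0, 0], [1, 0, 0, -10, 0, 0, 0], [1, -19.3, 0, -10, 0, 0, 0], [1, -38.7, 0, -10, 0, 0, 0], [1, -58, 0, -10, 0, 0, 0]]}}

```text
time_s: 8.48
eef_pos: [621.1, 33.4, 170.9]
ee_rot: [-0.219, -0.672, -0.219, 0.672]
force: [0.7, -0.6, -0.5]
grip_width: -0.002
```

Call:
{"method": "carry_out", "body": {"deltas": [[1, 0, -25.4, -10.6, 4, 0, 0], [1, 0, -50.9, -21.2, 8, 0, 0], [1, 0, -76.3, -31.9, 12, 0, 0], [1, 0, -101.7, -42.5, 16, 0, 0], [1, 0, -127.2, -53.1, 20, 0, 0]]}}

```text
time_s: 9.1
eef_pos: [589.0, 168.5, 170.3]
ee_rot: [0.098, 0.7, 0.098, -0.7]
force: [0.8, 0.6, -0.8]
grip_width: 0.0
```

```bash
python3 - <<'E'
from h import *
print(pose())
k,a=snap('wrist','w5.png'); k2,c=snap('scene','s5.png'); print(ctrl.sense()['force'])
b=np.hstack([cv2.resize(a,(400,300)),cv2.resize(c[180:280,195:325],(390,300))])
cv2.imwrite('pics/c6.png',cv2.convertScaleAbs(b,alpha=1.4,beta=15))
E
```

```text
(array([589.02957008, 168.45538328, 170.3143515 ]), np.float64(-74.09881110550091))
[ 0.73769519 -0.04803412  0.22445408]
```

View pics/c6.png

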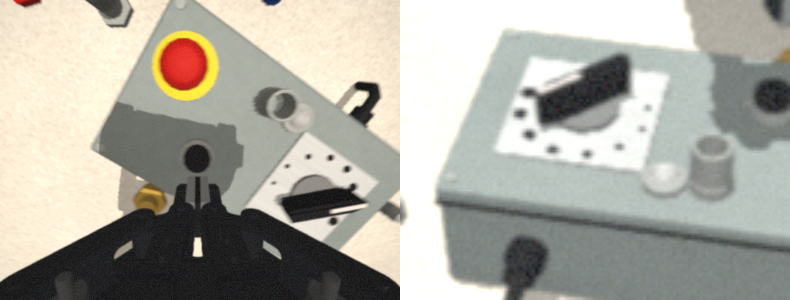

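Both views show the ferrule standing and the bar clearly turned. The white line runs to the nose at about (365,203) in the wrist part and (541,84) in the scene part. I'll check numerically which dot that matches.

```bash
python3 - <<'E'
from h import *
k=cam('wrist'); k2=cam('scene'); o=np.array([582,39.5])
for d in (4,5,6,7,8):
    g=np.radians(88.2-30*(d-1)); n=np.array([np.cos(g),np.sin(g)])
    f=lambda r,z:[*(o+r*n),z]
    print(d,'wrist nose',(proj(k,f(36,131))*400/560).round(),'tail',(proj(k,f(-35,131))*400/560).round(),'dot',(proj(k,f(43.5,98))*400/560).round(),
     'scene nose',((proj(k2,f(36,131))-[195,180])*3+[400,0]).round(),'tail',((proj(k2,f(-35,131))-[195,180])*3+[400,0]).round())
a=cv2.imread('pics/w5.png')[210:330,370:540]; c=cv2.imread('pics/s5.png')[190:245,225:295]
b=np.hstack([cv2.resize(a,(400,300),interpolation=2),cv2.resize(c,(390,300),interpolation=2)]); cv2.imwrite('pics/c7.png',cv2.convertScaleAbs(b,alpha=1.5,beta=20))
E
```

```text
4 wrist nose [352. 178.] tail [316. 243.] dot [334. 158.] scene nose [586. 107.] tail [581.  39.]
5 wrist nose [367. 189.] tail [301. 234.] dot [350. 170.] scene nose [558. 104.] tail [607.  42.]
6 wrist nose [373. 205.] tail [294. 220.] dot [357. 187.] scene nose [537.  92.] tail [627.  53.]
7 wrist nose [367. 223.] tail [298. 202.] dot [351. 206.] scene nose [529.  74.] tail [636.  69.]
8 wrist nose [353. 237.] tail [311. 187.] dot [337. 222.] scene nose [536.  57.] tail [631.  87.]
```

View pics/c7.png

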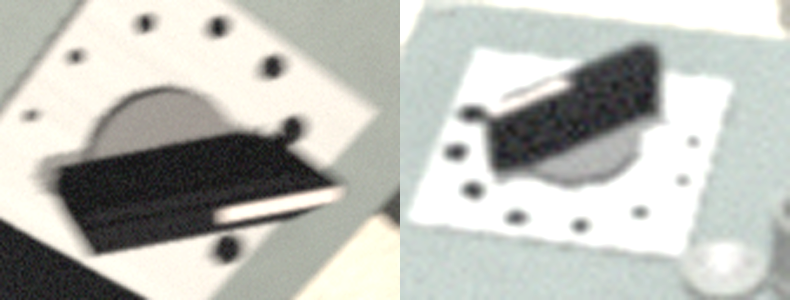

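The bar's slope and end points match the sixth dot in both views: wrist tail-to-nose is (79,-15) px as predicted, and the scene nose and tail agree. The button at (197,157) lies in line with the fingers, so I'll press it.

Call:
{"method": "carry_out", "body": {"deltas": [[1, 0, 0, 0, 0, 0, 0], [1, 0, 0, 0, 0, 0, 0], [1, 20, 0, 0, 0, 0, 0], [1, 40, 0, 0, 0, 0, 0], [1, 52, 0, 0, 0, 0, 0]]}}

```text
time_s: 9.82
eef_pos: [589.1, 166.6, 117.4]
ee_rot: [-0.098, -0.7, -0.098, 0.701]
force: [-0.1, -0.4, 0.3]
grip_width: -0.007
```

Call:
{"method": "carry_out", "body": {"deltas": [[1, 4, 0, 0, 0, 0, 0], [1, 7, 0, 0, 0, 0, 0], [1, 10, 0, 0, 0, 0, 0], [1, 12.5, 0, 0, 0, 0, 0], [1, 14, 0, 0, 0, 0, 0]]}}

```text
time_s: 10.45
eef_pos: [589.6, 167.2, 105.9]
ee_rot: [0.099, 0.701, 0.098, -0.7]
force: [-6.1, -2.2, 17.8]
grip_width: 0.001
```

Call:
{"method": "carry_out", "body": {"deltas": [[1, 0, 0, 0, 0, 0, 0], [1, -8, 0, 0, 0, 0, 0], [1, -21, 0, 0, 0, 0, 0], [1, -41, 0, 0, 0, 0, 0], [1, -66, 0, 0, 0, 0, 0]]}}

```text
time_s: 11.08
eef_pos: [588.8, 167.5, 171.0]
ee_rot: [-0.098, -0.7, -0.099, 0.701]
force: [0.1, 0.6, -0.4]
grip_width: -0.001
```

Call:
{"method": "carry_out", "body": {"deltas": [[1, -10, 0, 0, 0, 0, 0], [1, -20, 0, 0, 0, 0, 0], [1, -20, 0, 0, 0, 0, 0], [1, -20, 0, 0, 0, 0, 0], [1, -20, 0, 0, 0, 0, 0]]}}

```text
time_s: 11.7
eef_pos: [588.9, 167.3, 189.7]
ee_rot: [-0.098, -0.7, -0.099, 0.701]
force: [0.1, 0.2, 0.3]
grip_width: 0.004
```

```bash
python3 - <<'E'
from h import *
print(pose(),ctrl.sense()['force'])
k,a=snap('wrist','w6.png')
cv2.imwrite('pics/c8.png',cv2.convertScaleAbs(cv2.resize(a,(790,592)),alpha=1.4,beta=15))
k2=cam('wrist')
print([ (proj(k,[589,167.3,z])*1.41).round() for z in (112,106)])
E
```

```text
(array([588.89458352, 167.29233593, 189.65602463]), np.float64(-73.99052892615762)) [0.09717613 0.19368909 0.29581914]
[array([391., 306.]), array([391., 303.])]
```

View pics/c8.png

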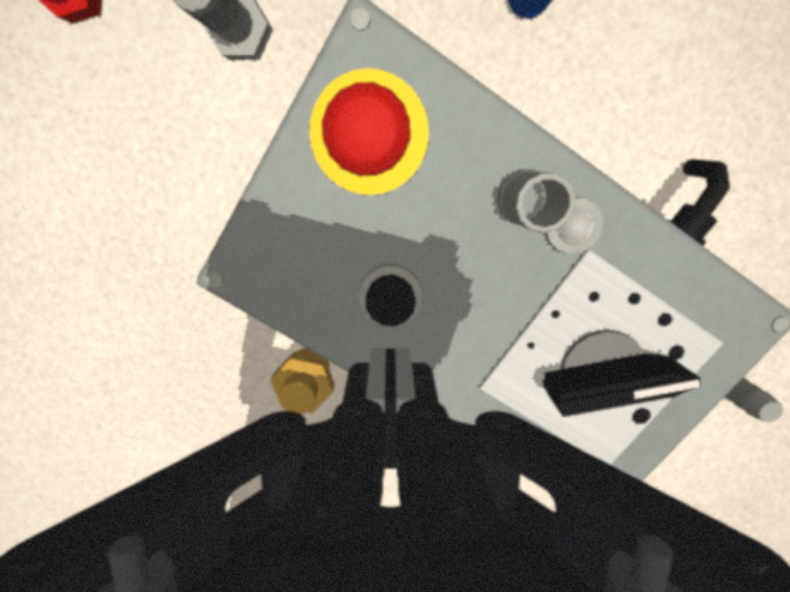

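Everything stands as it should. The bar is at the sixth dot (677,352), with 7 hidden behind it and 8 at (641,415). The button is up at (390,299), the e-stop is untouched, and the fittings are upright.

```bash
python3 -c "
from h import *
print(order.finish_job())"
```

```text
the job is handed in; nothing more can be done
None
```

The selector is set to the sixth dot, and the start button was pressed fully after that and released. I handed the job in at about 11.8 s of the 64 s allowed; no verdict is reported.

- **Selector:** It started at the first dot. I pushed the left side of the bar near the nose with the shut fingertips and swept it about 142° clockwise. At the end the side force fell from about 4.5 N to nothing, which fits the bar snapping into its click. Wrist and scene views both matched the sixth position when compared with the predicted nose and tail points.
- **Start button:** I pressed it down to a fingertip height of 105.9 mm with 17.8 N. Fully down is 106 mm, so it reached its stop. The last picture shows it up again.
- **Other items:** In the last picture the ferrule, bolt and adaptor stand upright, the nipple is only partly in view, and the emergency stop is untouched. I judged this by eye and did not measure their positions again. The arm ended clear of everything, with about 0 N on the wrist.
- **Disagreements:** The first wrist picture was up to 8 mm off because the arm was still settling, so I took it again. After that the top and wrist cameras agreed to about 2.5 mm.

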